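# Lock the straightedge on the scribing jig

## Robot

A 6-joint arm with a two-finger parallel gripper is mounted at the origin on the work surface. World frame = base frame: x ahead of the robot, y to its left, z up, the work surface at z = 0. Lengths are in m, angles in rad, forces in N, time in s.
With the tool pointing down it reaches from about 0.25 to 0.85 m from the base axis. Payload 12.5 kg.
Tool frame: the origin (TCP) lies on the mounting face of the last link; the fingertips stand 186 mm ahead of it and the grasp point (between the pads) lies 167 mm ahead of it; z points along the fingers, y is the line along which they close (so a half turn about z gives the same grasp; the last joint's range is limited). The gripper opens to 93 mm and grips with 3 to 60 N. Pads are 15 mm wide; open, the fingers measure 128 mm over their backs; the gripper's body (75 mm by 188 mm) begins 65 mm behind the grasp point.
Start: joints at [-1.417, 0.351, 1.652, -0, 1.139, -0.085], TCP at [0.13, -0.534, 0.405] pointing down, gripper open.
Joint ranges: [-2.75, 2.75], [-0.79, 2.1], [0.01, 2.65], [-1.57, 4.71], [0.07, 3.14], [-2.87, 2.87]. Speed limits (rad/s): [2.22, 2.22, 2.79, 3.14, 3.14, 3.14].

## Interface

Orientations are given as a rotation vector (axis times angle).
In Python, from station import bot gives the robot as it stands. The module is installed in compiled form; this text tells all that it offers.
- The arm moves only by the shell command python3 -m handwheel 'ROWS' [FORCE]. ROWS is a JSON object of lists of equal length, an entry for each row: "grip": the opening, from 0 (shut) to 1 (fully open); "linear": the shift along the tool's x, y, z scaled (see below), a list of three; "roll": the turn about the tool's z scaled (see below). In form: {"grip": [grip, ...], "linear": [[x, y, z], ...], "roll": [roll, ...]}. A call has 1 to 8 rows; each row is the pose to reach, as a shift and turn from the pose commanded when the call began, along the tool's axes at that moment; what a row does not reach only later rows make up. The controller multiplies each number of a shift by 0.25 m and each number of a turn by pi/2 rad. A row lasts 1/8 s, in which the tool goes at most 62.5 mm and 10.7 degrees, less where a joint would pass 70% of its speed; a pose out of reach is approached as far as the arm can. A call with a number of a shift or a turn outside -1 to 1 is refused whole. A call with a gripper value outside its range is refused whole. The fingers move at their own pace and stop on an object; FORCE is the grip in N (left out, the last holds). Time passes only in rows, so rows that repeat a pose let the fingers close. It gives the time, the measured TCP pose, the force, the opening and the grip force at its end, in the units of the state.
- bot.get_state(): the state, without advancing time (a new reading comes with each control period).
- bot.read_camera(name): name is "scene" or "top" or "wrist"; returns a dict with "image" (384x512x3 uint8, blue, green, red), "fov_y" (degrees; the focal length in pixels is half the picture's height over the tangent of half this angle, whatever the lens; pixels are square), "cx", "cy" (the principal point, pixels), "D" ([k1, k2, p1, p2, k3] as OpenCV has them; the pictures are not rectified), "world_to_cam" (4x4, takes a point from world to camera coordinates). Camera axes: x right, y down, z forward; pixel columns grow to the right and rows downward; lengths in m; the calibration is good to about 2 mm. A picture is of the moment at which its call begins. There is no depth.
- bot.close_job(): hands the job in; it is judged then, once.
The state is a dict: "clock": time; "qpos": joint angles; "joint_velocities": joint speeds; "effort": joint torques, N m; "ee_pos": TCP position; "ee_rot": TCP orientation; "wrist_force": force on the tool from outside, world axes, zero at the start; "ft_torque": the same for the moment, N m; "opening": finger opening in m; "gripper_force": force on a finger pad.
Only numpy, scipy, OpenCV 4.12 (cv2) and the standard library are available. Lean on these libraries where they do the work, as an engineer would, in place of code of your own. Each camera call takes 0.05 s, during which the arm holds its last target. There are 200 camera calls.

## Task

On the jeweller's scribing jig, gently push the loose steel straightedge flush along the long edge of the brass bar and up against the aluminium end stop, without ramming it into the bar. Then slide the brass barrel bolt fully home into its keeper so that it locks the straightedge in; leave the wire spool, the white tub and the steel block where they are.

Things in the scene. Friction and masses are not known exactly. Their poses are not given: they have to be found in the camera images.
- jig: fixed pale wooden board, 240 (x) x 270 (y) x 12 mm; origin: centre of its underside, on the bench; x points from the bolt-knob side (near the robot) to the keeper side, y towards the bolt. All parts stand on its top (12 mm). The bolt's dark steel guide (16 mm tall, 20 mm wide) runs along x from -118 to +4 mm at y = 98 mm, with a 3 mm strap on top at its front end
- bar: fixed brass bar, 45 (x) x 160 (y) x 12 mm tall, screwed on the jig parallel to it (two screw heads stand 3 mm above it); origin: centre of its underside, on the jig's top. Its edge at x = +22.5 mm in its own frame, away from the robot, takes the straightedge. Its place along the jig's x varies
- straightedge: loose steel straightedge with black ticks, 25 (x) x 180 (y) x 10 mm thick, about 0.35 kg; origin at the centre of its underside, y along its length; it lies on the jig's top beyond the brass bar, askew and off the end stop; the ticked long edge (its -x side) faces the bar
- stop_face (a point): middle of the end stop's face, which looks along the jig's +y; the stop is a 65 (jig x) x 22 (jig y) x 16 mm tall aluminium block on the jig's top; this point is 5 mm above the jig's top, at jig x = 33, y = -90 mm. The straightedge's end goes against this face
- bolt (a joint): travel of the barrel bolt in m: 0 = drawn back, 0.098 = fully home in the keeper; it slides along the jig's +x with about 2 N of friction
- bolt_knob (a point): centre of the top of the bolt's upright brass knob, 12 mm in diameter; the knob reaches from 20 to 46 mm above the jig's top (16 mm is the top of the guide walls); its line is at jig y = 98 mm, and x runs from -105 mm (drawn back) to -7 mm (home)
- bolt_nose (a point): tip of the bolt's 10 mm thick round brass rod, 8 mm above the jig's top; drawn back it is at jig x = 5 mm. The rod passes the free end of the straightedge with 3 mm to spare if the straightedge is against the stop
- keeper (a point): centre of the opening of the keeper, a dark steel staple 16 (jig x) x 22 (jig y) x 22 mm tall on the jig's top, its opening 12 mm wide, at jig x = 100, y = 98 mm
- spool: bystander: wire spool, white flanges 60 mm in diameter, brass winding, 52 mm tall; origin at the centre of its underside
- tub: bystander: white lidded tub, 52 mm in diameter, 60 mm tall; origin at the centre of its underside
- block: bystander: square steel bench block, 64 x 64 x 22 mm; origin at the centre of its underside
Things that resemble listed ones, but are neither listed nor needed, are in the scene too. What is meant by the straightedge is not turquoise, and is the smaller of those in its own colour.

How it is judged:
By the outcome, as a careful person would: the job done as asked, in the order asked, and still so for the second after the job is handed in, with the robot touching nothing.
It also fails if it takes over 58 s, if anything falls off the work surface, if the arm or the gripper's body presses on something with over 40 N, if the wrist force passes 120 N, or if a joint passes its speed limit or range.

## Working session

There is one attempt and no reset: what is moved stays moved. The work goes in short steps, Python scripts to look and compute and a shell command to move; the robot and the scene stay as the last step left them, time stands still between calls to the robot, and variables do not carry over. Pictures are saved under pics/ and viewed, at most 11 in all, crops included, and the job is handed in when it is done.

```bash
mkdir -p pics; cat > h.py <<'E'
import numpy as np, cv2
from station import bot
def cam(n,save=None):
    c=bot.read_camera(n); 
    if save: cv2.imwrite('pics/'+save,c['image'])
    return c
def K(c):
    f=192/np.tan(np.radians(c['fov_y'])/2); return np.array([[f,0,c['cx']],[0,f,c['cy']],[0,0,1.]])
def ray(c,uv,z):
    uv=np.array(uv,float).reshape(-1,1,2)
    p=cv2.undistortPoints(uv,K(c),np.array(c['D'],float)).reshape(-1,2)
    T=np.array(c['world_to_cam']);R=T[:3,:3];o=-R.T@T[:3,3]
    d=np.c_[p,np.ones(len(p))]@R
    return o+d*((z-o[2])/d[:,2])[:,None]
def proj(c,P):
    T=np.array(c['world_to_cam'])
    return cv2.projectPoints(np.array(P,float).reshape(-1,1,3),cv2.Rodrigues(T[:3,:3])[0],T[:3,3],K(c),np.array(c['D'],float))[0].reshape(-1,2)
E
python3 - <<'E'
from h import *
a=cam('top','top1.png');b=cam('scene','scene1.png')
for c in(a,b):
    T=np.array(c['world_to_cam']);print(-T[:3,:3].T@T[:3,3],c['fov_y'],c['D'])
s=bot.get_state();print(s['ee_pos'],s['ee_rot'],s['clock'],s['opening'])
E
```

```text
[0.38421849 0.03044153 1.02262831] 54.26960400981437 [-0.08656707  0.          0.          0.          0.        ]
[1.12913788 0.37464467 0.98454666] 48.74564940882193 [-0.10474651  0.          0.          0.          0.        ]
[ 0.13011509 -0.53427362  0.4042747 ] [-3.11823274e+00 -3.74102492e-01  2.09455705e-05] 0.1 0.09297676024653874
```

View pics/top1.png

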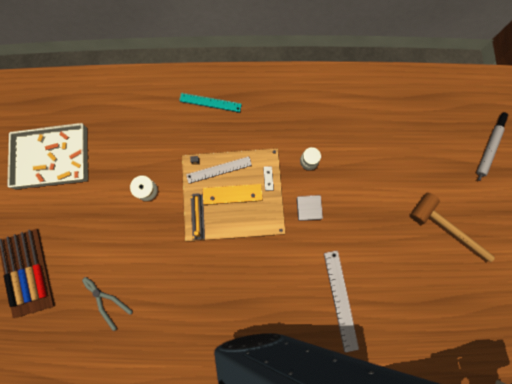

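View pics/scene1.png

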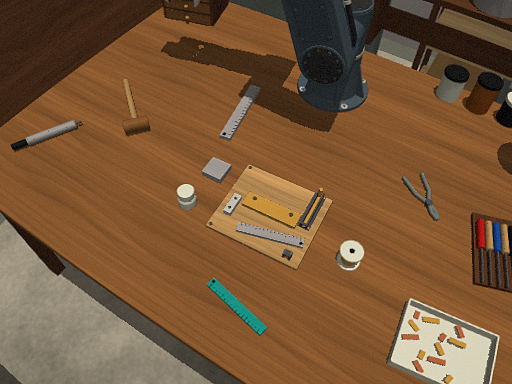

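The top view shows the jig at about (233,195), with the straightedge at (220,170), the brass bar at (232,194), the stop at (268,178), the bolt at (197,215) and the keeper at (195,160). Next I'll zoom in and take masks.

```bash
python3 - <<'E'
from h import *
c=cam('top');im=c['image']
cv2.imwrite('pics/crop1.png',cv2.resize(im[140:250,170:290],None,fx=5,fy=5,interpolation=cv2.INTER_CUBIC))
hsv=cv2.cvtColor(im,cv2.COLOR_BGR2HSV)
for n,p in dict(board=(215,230),bar=(232,190),steel=(220,171),table=(330,230),stop=(268,172),guide=(193,215)).items(): print(n,hsv[p[1],p[0]])
E
```

```text
board [ 18 152 228]
bar [ 21 192 239]
steel [ 16  30 188]
table [ 14 192 146]
stop [18 33 94]
guide [12 16 78]
```

View pics/crop1.png

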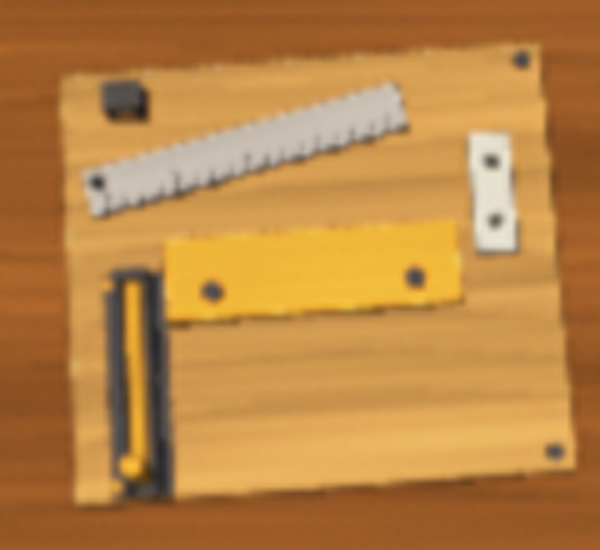

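The crop shows the jig with its parts. The straightedge is askew, its holed end (crop 95,190) near the keeper and its other end (395,105) short of the stop. Now the poses.

```bash
cat > meas.py <<'E'
from h import *
def rectfit(c,m,z):
    m=cv2.morphologyEx(m,cv2.MORPH_OPEN,np.ones((2,2)))
    cs=cv2.findContours(m,cv2.RETR_EXTERNAL,cv2.CHAIN_APPROX_NONE)[0]
    k=max(cs,key=cv2.contourArea)
    P=ray(c,k.reshape(-1,2).astype(float),z)
    (cx,cy),(w,h),a=cv2.minAreaRect((P[:,:2]*1000).astype(np.float32))
    if w>h: w,h,a=h,w,a-90   # h long, along y approx
    return cx,cy,w,h,(a+90)%180-90
def run(c,roi=(170,300,140,250),vis=True):
    hsv=cv2.cvtColor(c['image'],cv2.COLOR_BGR2HSV);M=np.zeros(hsv.shape[:2],np.uint8)
    x0,x1,y0,y1=roi;M[y0:y1,x0:x1]=255
    H,S,V=cv2.split(hsv)
    board=((V>185)&(S<185))|((S>185)&(V>200))
    board=cv2.morphologyEx((board*255).astype(np.uint8)&M,cv2.MORPH_CLOSE,np.ones((5,5)))
    bar=((H>=19)&(H<=26)&(S>180)&(V>200)).astype(np.uint8)*255&M
    st=((S<90)&(V>130)).astype(np.uint8)*255&M
    return dict(jig=rectfit(c,board,.012),bar=rectfit(c,bar,.024),se=rectfit(c,st,.022))
if __name__=='__main__':
    c=cam('top')
    for k,v in run(c).items(): print(k,np.round(v,1))
    w=ray(c,[[170+131/5,140+466/5]],.058);print('knob',w)
    for n,p,z in [('stopc',(494,193),.028),('keeper',(125,93),.034),('guide_f',(133,275),.03),('boardTL',(62,77),.012),('TR',(540,44),.012),('BR',(575,468),.012),('BL',(76,502),.012),
      ('barTL',(165,240),.024),('barTR',(457,221),.024),('barBL',(170,324),.024),('barBR',(462,301),.024),
      ('seTL',(83,173),.022),('seBL',(97,216),.022),('seTR',(395,84),.022),('seBR',(408,127),.022)]:
        print(n,np.round(ray(c,[[170+p[0]/5-.4,140+p[1]/5-.4]],z)*1000,1)[0][:2])
E
python3 meas.py
```

```text
jig [565.9  83.  238.5 269.    3.9]
bar [563.   82.6  44.5 157.4   3.8]
se [631.6 119.9  25.6 179.6  16.2]
knob [[0.45658413 0.17519455 0.058     ]]
stopc [607.2 -14. ]
keeper [663.4 187.6]
guide_f [562.7 181.5]
boardTL [679.3 227. ]
TR [696.3 -41.8]
BR [459.  -56.2]
BL [441.8 212.6]
barTL [583.  165.3]
barTR [592.6   6.2]
barBL [536.7 161.8]
barBR [548.4   3.9]
seTL [621.4 211.7]
seBL [597.1 203.3]
seTR [670.7  39.6]
seBR [646.1  32.6]
```

```bash
cat > go.py <<'E'
import sys
from h import *
from scipy.spatial.transform import Rotation as R
J=np.array([.5675,.0842]);YAW=3.75
try:
    import json;d=json.load(open('jig.json'));J=np.array(d['J']);YAW=d['yaw']
except FileNotFoundError: pass
def jw(x,y):
    a=np.radians(YAW);return J+np.array([[np.cos(a),-np.sin(a)],[np.sin(a),np.cos(a)]])@np.array([x,y])/1000
def wj(p):
    a=np.radians(YAW);return np.array([[np.cos(a),np.sin(a)],[-np.sin(a),np.cos(a)]])@(np.array(p)[:2]-J)*1000
def here():
    s=bot.get_state();r=R.from_rotvec(s['ee_rot']);t=np.array(s['ee_pos'])+r.apply([0,0,.186])
    tx=r.apply([1,0,0]);return s,r,t,np.degrees(np.arctan2(tx[1],tx[0]))
if __name__=='__main__':
    # args: jig x, jig y (mm), tip z (mm)
    s,r,t,yaw=here()
    print('tip jig',np.round(wj(t),1),'z',round(t[2]*1000,1),'yaw',round(yaw,2),'F',np.round(s['wrist_force'],1),'t',s['clock'])
    if len(sys.argv)>3:
        x,y,z=map(float,sys.argv[1:4]);g=np.r_[jw(x,y),z/1000]
        print('linear',np.round(r.inv().apply(g-t)/.25,4),'roll',np.round((yaw-YAW)/90,4))
E
python3 go.py 60 10 200
```

```text
tip jig [-476.9 -588.4] z 218.4 yaw 13.68 F [ 0.  -1.  -0.4] t 0.2
linear [ 2.5284 -1.9874  0.0753] roll 0.1104
```

```bash
python3 -m handwheel '{"grip":[1,1,1,1,1,1],"linear":[[0.2,-0.15,0],[0.4,-0.3,0],[0.6,-0.45,0],[0.8,-0.6,0],[0.95,-0.75,0],[1,-0.8,0]],"roll":[0,0,0,0,0,0]}' && python3 -m handwheel '{"grip":[1,1,1,1,1,1,1,1],"linear":[[0.2,-0.15,0],[0.4,-0.3,0],[0.6,-0.45,0],[0.8,-0.6,0],[0.95,-0.75,0],[1,-0.8,0],[1,-0.8,0],[1,-0.8,0]],"roll":[0,0,0,0,0,0,0.05,0.11]}'; python3 go.py 75 10 160
```

```text
clock: 0.95
ee_pos: [0.3267, -0.2788, 0.4047]
ee_rot: [-3.118, -0.378, -0.0]
wrist_force: [0.6, -0.9, -0.0]
opening: 0.0927
gripper_force: 0.0
clock: 1.95
ee_pos: [0.5211, -0.0279, 0.4046]
ee_rot: [3.14, 0.099, -0.001]
wrist_force: [-0.7, 0.5, 0.1]
opening: 0.0932
gripper_force: 0.0
tip jig [ -53.8 -108.8] z 218.6 yaw 3.62 F [-0.7  0.5  0.1] t 1.95
linear [ 0.5141 -0.4765  0.2338] roll -0.0014
```

```bash
python3 -m handwheel '{"grip":[1,1,1,1,1,1],"linear":[[0.15,-0.15,0],[0.3,-0.3,0],[0.4,-0.4,0],[0.5,-0.45,0],[0.5,-0.45,0],[0.5,-0.45,0]],"roll":[0,0,0,0,0,0]}'; python3 - <<'E'
from h import *
c=cam('wrist','w1.png');T=np.array(c['world_to_cam']);print(-T[:3,:3].T@T[:3,3],c['fov_y'])
E
```

```text
clock: 2.7
ee_pos: [0.6381, 0.0921, 0.4045]
ee_rot: [3.14, 0.103, -0.001]
wrist_force: [0.1, 1.0, -0.2]
opening: 0.0929
gripper_force: 0.0
[0.7087509  0.09579693 0.38338925] 68.61304213669675
```

View pics/w1.png

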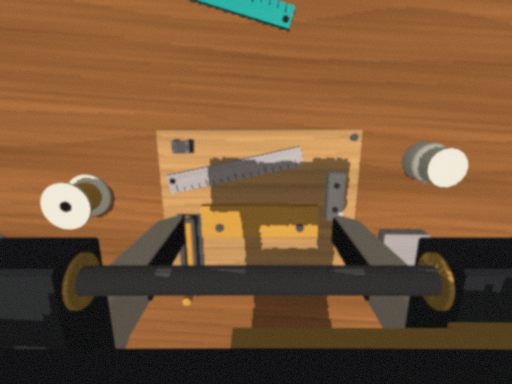

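The wrist view shows the jig's far edge at row ~131 (columns 157–362), the bar's far edge at row ~206 (201–319), the straightedge from (170,183) to (302,157) and the stop at (337,194). I'll refine these with edge fits.

```bash
cat > wfit.py <<'E'
from go import *
def edge(c,span,lo,hi,z,sign,vert=False,ch=2):
    im=c['image'].astype(float).sum(2) if ch is None else c['image'][:,:,ch].astype(float)
    im=cv2.GaussianBlur(im,(0,0),.8)
    if vert: im=im.T
    pts=[]
    for u in span:
        g=np.gradient(im[:,u])[lo:hi]*sign;k=int(np.argmax(g))
        if 0<k<len(g)-1 and g[k]>4:
            d=g[k-1]-2*g[k]+g[k+1];v=lo+k+.5*(g[k-1]-g[k+1])/d
            pts.append((v,u) if vert else (u,v))
    P=ray(c,pts,z)[:,:2]*1000
    for _ in range(4):
        m=np.median(P,0) if _==0 else P.mean(0);_,_,V=np.linalg.svd(P-m);n=V[1];r=abs((P-m)@n);P=P[r<=max(.8,np.percentile(r,85))]
    d=V[0];return P.mean(0),d
def ang(d): return (np.degrees(np.arctan2(d[1],d[0])))
E
python3 - <<'E'
from wfit import *
c=cam('wrist')
far,df=edge(c,range(180,345),120,142,.012,1)
L,dl=edge(c,range(140,205),148,172,.012,1,True)
Rr,dr=edge(c,range(140,205),352,376,.012,-1,True)
b,db=edge(c,range(206,316),199,213,.024,1)
bl,_=edge(c,range(212,232),194,208,.024,1,True,ch=1)
br,_=edge(c,range(212,232),313,326,.024,-1,True,ch=1)
for n,p,d in(('far',far,df),('L',L,dl),('R',Rr,dr),('bar',b,db)):print(n,p.round(1),'ang',ang(d).round(2))
yaw=(ang(df)-90+90)%180-90; print('yaw',yaw)
a=np.radians(yaw);ex=np.array([np.cos(a),np.sin(a)]);ey=np.array([-ex[1],ex[0]])
X=far@ex-120;Y=(L@ey+Rr@ey)/2;print('width',L@ey-Rr@ey,'J',X*ex+Y*ey,'bar edge xj',b@ex-X,'bar ends yj',bl@ey-Y,br@ey-Y)
E
python3 meas.py|head -3
```

```text
far [687.6  89. ] ang -86.03
L [623.1 222.7] ang -176.17
R [640.4 -43.9] ang -176.19
bar [589.4  60.2] ang -86.91
yaw 3.97283345126516
width 267.14720791308963 J [567.5814652   84.90789227] bar edge xj 20.029704272413824 bar ends yj 80.10514557204462 -80.11870054952439Traceback (most recent call last):
  File "meas.py", line 21, in <module>
    for k,v in run(c).items(): print(k,np.round(v,1))
               ~~~^^^
  File "meas.py", line 18, in run
    return dict(jig=rectfit(c,board,.012),bar=rectfit(c,bar,.024),se=rectfit(c,st,.022))
                                              ~~~~~~~^^^^^^^^^^^^
  File "meas.py", line 5, in rectfit
    k=max(cs,key=cv2.contourArea)
ValueError: max() iterable argument is empty
```

```bash
echo '{"J":[0.5675,0.0848],"yaw":3.9}'>jig.json; python3 go.py 120 10 50; python3 go.py 120 10 16
```

```text
tip jig [71.   2.6] z 219.0 yaw 3.74 F [-0.2  0.4  0.3] t 2.85
linear [ 0.196  -0.0302  0.676 ] roll -0.0018
tip jig [71.   2.6] z 219.0 yaw 3.74 F [-0.2  0.4  0.3] t 2.85
linear [ 0.196  -0.0302  0.812 ] roll -0.0018
```

```bash
python3 -m handwheel '{"grip":[1,1,1,1,1,1,1,1],"linear":[[0.196,-0.03,0],[0.196,-0.03,0.2],[0.196,-0.03,0.4],[0.196,-0.03,0.6],[0.196,-0.03,0.72],[0.196,-0.03,0.78],[0.196,-0.03,0.812],[0.196,-0.03,0.812]],"roll":[0,0,0,-0.002,-0.002,-0.002,-0.002,-0.002]}'; python3 go.py 60 10 16
```

```text
clock: 3.85
ee_pos: [0.6872, 0.1037, 0.2024]
ee_rot: [-3.14, -0.108, -0.001]
wrist_force: [-1.1, -0.1, 0.6]
opening: 0.0929
gripper_force: 0.0
tip jig [120.9  10.7] z 16.4 yaw 3.96 F [-1.1 -0.1  0.6] t 3.85
linear [-0.2434  0.0026  0.0014] roll 0.0006
```

```bash
python3 -m handwheel '{"grip":[1,1,1,1,1,1,1,1],"linear":[[-0.015,0,0],[-0.03,0,0],[-0.045,0,0],[-0.06,0,0],[-0.075,0,0],[-0.09,0,0],[-0.105,0,0],[-0.12,0,0]],"roll":[0,0,0,0,0,0,0,0]}'|grep force; python3 -m handwheel '{"grip":[1,1,1,1,1,1,1,1],"linear":[[-0.015,0,0],[-0.03,0,0],[-0.045,0,0],[-0.06,0,0],[-0.075,0,0],[-0.09,0,0],[-0.1,0,0],[-0.1,0,0]],"roll":[0,0,0,0,0,0,0,0]}'|grep force;  python3 go.py 52.5 10 16
python3 - <<'E'
from h import *
c=cam('top');cv2.imwrite('pics/t2.png',cv2.resize(c['image'][130:250,130:310],None,fx=4,fy=4))
E
```

```text
wrist_force: [2.5, -0.8, 2.6]
gripper_force: 1.3
wrist_force: [2.7, 0.8, 2.1]
gripper_force: 1.3
tip jig [65.2 10.8] z 15.7 yaw 3.96 F [2.7 0.8 2.1] t 5.85
linear [-0.0509  0.003  -0.001 ] roll 0.0007
```

View pics/t2.png

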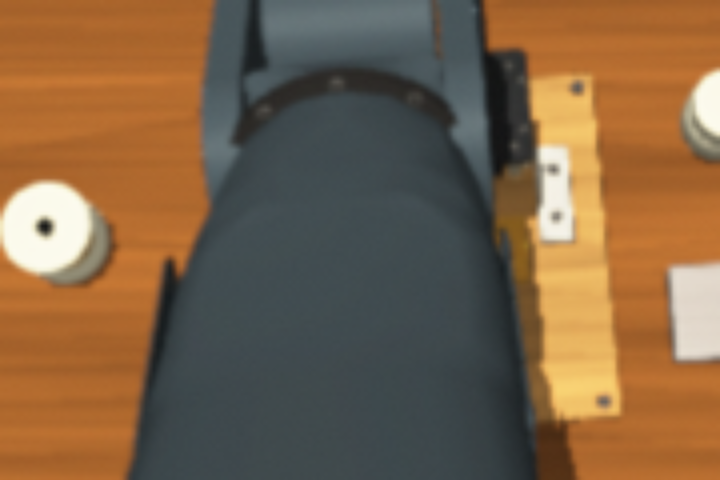

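The arm hides the jig in the top view. Contact force is a steady ~2.7 N, so I'll carry on slowly.

```bash
python3 -m handwheel '{"grip":[1,1,1,1,1,1,1,1],"linear":[[-0.006,0,-0.002],[-0.012,0,-0.002],[-0.018,0,-0.002],[-0.024,0,-0.002],[-0.03,0,-0.002],[-0.034,0,-0.002],[-0.038,0,-0.002],[-0.04,0,-0.002]],"roll":[0,0,0,0,0,0,0,0]}'|grep force;python3 go.py 52.5 10 16; python3 -m handwheel '{"grip":[1,1,1,1],"linear":[[-0.002,0,0],[-0.004,0,0],[-0.006,0,0],[-0.006,0,0]],"roll":[0,0,0,0]}'|grep force;  python3 go.py 52.5 10 16
```

```text
wrist_force: [1.4, -0.3, -1.9]
gripper_force: 1.0
tip jig [55.5 10.7] z 16.3 yaw 3.96 F [ 1.4 -0.3 -1.9] t 6.9
linear [-0.012   0.0028  0.0011] roll 0.0007
wrist_force: [5.8, 0.7, -1.9]
gripper_force: 3.1
tip jig [55.  10.7] z 16.6 yaw 3.93 F [ 5.8  0.7 -1.9] t 7.4
linear [-0.0098  0.0027  0.0023] roll 0.0004
```

```bash
python3 - <<'E'
from h import *
c=cam('wrist','w2.png')
E
```

```text
(no output)
```

View pics/w2.png

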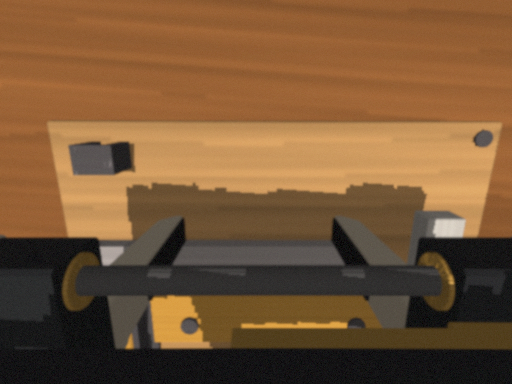

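The view shows the straightedge (rows 240–265) lying parallel along the bar, and the force has risen to 5.8 N, so it is flush. Next I retract, close, and go to the free end.

```bash
python3 -m handwheel '{"grip":[1,1,0,0,0,0,0,0],"linear":[[0.02,0,0],[0.06,0,0],[0.06,0,-0.15],[0.06,0,-0.25],[0.06,-0.15,-0.25],[0,-0.3,-0.25],[-0.08,-0.45,-0.25],[-0.08,-0.56,-0.25]],"roll":[0,0,0,0,0,0,0,0]}';python3 go.py 34 150 16; python3 - <<'E'
from h import *
c=cam('wrist','w3.png')
E
```

```text
clock: 8.45
ee_pos: [0.5902, 0.239, 0.2647]
ee_rot: [3.139, 0.11, -0.002]
wrist_force: [0.4, -0.7, -0.2]
opening: 0.0376
gripper_force: 0.0
tip jig [ 32.9 152.3] z 78.7 yaw 4.02 F [ 0.4 -0.7 -0.2] t 8.45
linear [0.0046 0.009  0.2509] roll 0.0013
```

View pics/w3.png

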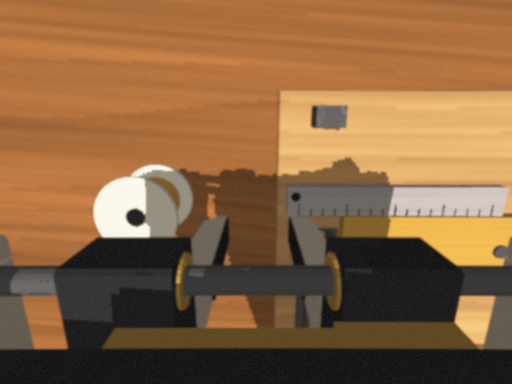

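The straightedge lies parallel to the bar with its end at about (288,200); the spool is at (140,212). I'll compute the end position and spool clearance.

```bash
python3 - <<'E'
from wfit import *
c=cam('wrist')
print('end',wj(ray(c,[[288,200]],.022)[0]/1))
for z,p in((.052,(135,211)),(.052,(180,211))):print('spool',wj(ray(c,[p],z)[0]))
f,d=edge(c,range(300,480),178,194,.022,1);n,e=edge(c,range(350,480),208,224,.024,-1,ch=0)
print('far edge',wj(f/1000),ang(d),'near/bar edge',wj(n/1000),ang(e))
E
python3 go.py 34 155 70
```

```text
end [ 34.93057307 129.1989444 ]
spool [ 35.66394598 242.46469195]
spool [ 35.75025364 210.14252104]
far edge [45.49873078 46.48379667] -86.25544548000047 near/bar edge [21.70501887 24.34450311] -85.9381060829012
tip jig [ 33.7 153.1] z 78.8 yaw 4.12 F [-0.1 -0.1 -0.1] t 8.55
linear [ 0.0012 -0.0076  0.0352] roll 0.0024
```

```bash
python3 -m handwheel '{"grip":[0,0,0,0,0,0,0,0],"linear":[[0,-0.008,0],[0,-0.008,0],[0,-0.008,0],[0,-0.008,0.08],[0,-0.008,0.16],[0,-0.008,0.22],[0,-0.008,0.25],[0,-0.008,0.25]],"roll":[0,0,0,0,0,0,0,0]}';python3 go.py 34 108 16
```

```text
clock: 9.55
ee_pos: [0.5909, 0.2394, 0.2016]
ee_rot: [3.139, 0.109, -0.001]
wrist_force: [-0.1, -0.6, -0.1]
opening: 0.0005
gripper_force: 0.0
tip jig [ 33.7 152.7] z 15.6 yaw 3.96 F [-0.1 -0.6 -0.1] t 9.55
linear [ 0.0012  0.1786 -0.0015] roll 0.0007
```

```bash
python3 -m handwheel '{"grip":[0,0,0,0,0,0,0,0],"linear":[[0,0.015,0],[0,0.03,0],[0,0.045,0],[0,0.06,0],[0,0.075,0],[0,0.09,0],[0,0.105,0],[0,0.12,0]],"roll":[0,0,0,0,0,0,0,0]}'|grep force;python3 -m handwheel '{"grip":[0,0,0,0,0,0,0],"linear":[[0,0.01,0],[0,0.018,0],[0,0.026,0],[0,0.032,0],[0,0.037,0],[0,0.042,0],[0,0.044,0]],"roll":[0,0,0,0,0,0,0]}'|grep force;python3 go.py 34 107.5 16
```

```text
wrist_force: [-0.8, 4.7, 1.8]
gripper_force: 2.5
wrist_force: [-0.2, 5.4, 3.8]
gripper_force: 2.9
tip jig [ 34.  111.7] z 16.3 yaw 3.96 F [-0.2  5.4  3.8] t 11.425
linear [-0.0001  0.0169  0.0014] roll 0.0007
```

```bash
python3 -m handwheel '{"grip":[0,0,0,0],"linear":[[0,0.004,0],[0,0.007,0],[0,0.009,0],[0,0.009,0]],"roll":[0,0,0,0]}'|grep wrist;python3 go.py 34 107.5 16;python3 -m handwheel '{"grip":[0,0,0,0],"linear":[[0,0.003,0],[0,0.005,0],[0,0.006,0],[0,0.006,0]],"roll":[0,0,0,0]}'|grep wrist;python3 go.py 34 107.5 16
```

```text
wrist_force: [-0.3, 5.5, 4.3]
tip jig [ 34.  109.5] z 16.3 yaw 3.96 F [-0.3  5.5  4.3] t 11.925
linear [-0.      0.0079  0.0013] roll 0.0007
wrist_force: [0.1, 4.4, 3.2]
tip jig [ 34. 108.] z 16.3 yaw 3.97 F [0.1 4.4 3.2] t 12.425
linear [-0.      0.002   0.0013] roll 0.0007
```

```bash
python3 -m handwheel '{"grip":[0,0,0,0],"linear":[[0,0.002,0],[0,0.003,0],[0,0.004,0],[0,0.004,0]],"roll":[0,0,0,0]}'|grep wrist;python3 go.py 34 107.5 16;python3 -m handwheel '{"grip":[0,0,0,0],"linear":[[0,0.002,0],[0,0.003,0],[0,0.004,0],[0,0.004,0]],"roll":[0,0,0,0]}'|grep wrist;python3 go.py 34 107.5 16
```

```text
wrist_force: [-1.1, 5.6, 2.5]
tip jig [ 34. 107.] z 16.3 yaw 3.97 F [-1.1  5.6  2.5] t 12.925
linear [ 0.0001 -0.0019  0.0013] roll 0.0008
wrist_force: [-1.2, 5.6, 3.3]
tip jig [ 34. 106.] z 16.3 yaw 3.96 F [-1.2  5.6  3.3] t 13.425
linear [ 0.     -0.0059  0.0013] roll 0.0007
```

```bash
python3 -m handwheel '{"grip":[0,0,0],"linear":[[0,0.002,0],[0,0.004,0],[0,0.004,0]],"roll":[0,0,0]}'|grep wrist;python3 go.py 34 107.5 16;python3 -m handwheel '{"grip":[0,0,0],"linear":[[0,0.002,0],[0,0.004,0],[0,0.004,0]],"roll":[0,0,0]}'|grep wrist;python3 go.py 34 107.5 16
```

```text
wrist_force: [-0.0, 4.5, 3.7]
tip jig [ 34. 105.] z 16.3 yaw 3.96 F [-0.   4.5  3.7] t 13.8
linear [ 0.     -0.0101  0.0013] roll 0.0007
wrist_force: [-0.9, 5.0, 3.1]
tip jig [ 34. 104.] z 16.3 yaw 3.97 F [-0.9  5.   3.1] t 14.175
linear [ 0.0001 -0.014   0.0012] roll 0.0007
```

Still sliding past the nominal position, so I'll look with the wrist camera.

```bash
python3 - <<'E'
from h import *
c=cam('wrist','w4.png');cv2.imwrite('pics/s4.png',cv2.resize(cam('scene')['image'][150:280,190:350],None,fx=4,fy=4,interpolation=cv2.INTER_CUBIC))
E
```

```text
(no output)
```

View pics/s4.png

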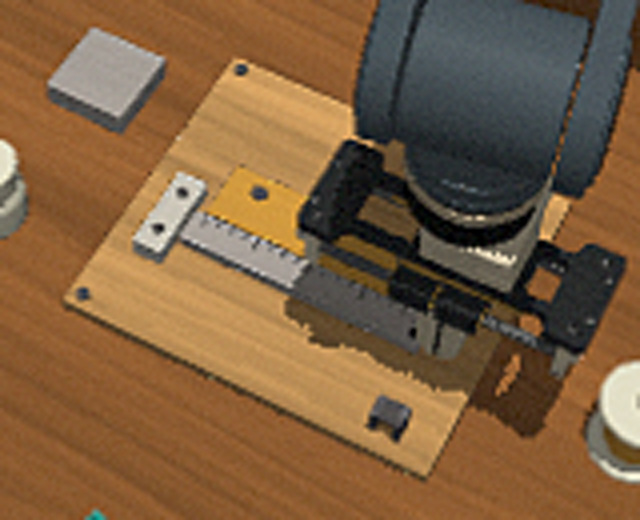

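The straightedge (crop 190–420, 220–340) lies along the bar with its end almost at the stop (185,230). I'll continue in 1 mm steps until the force rises.

```bash
python3 -m handwheel '{"grip":[0,0,0],"linear":[[0,0.002,0],[0,0.004,0],[0,0.004,0]],"roll":[0,0,0]}'|grep wrist;python3 go.py 34 107.5 16;python3 -m handwheel '{"grip":[0,0,0],"linear":[[0,0.002,0],[0,0.004,0],[0,0.004,0]],"roll":[0,0,0]}'|grep wrist;python3 go.py 34 107.5 16
```

```text
wrist_force: [-0.4, 5.5, 3.9]
tip jig [ 34. 103.] z 16.3 yaw 3.96 F [-0.4  5.5  3.9] t 14.65
linear [ 0.0001 -0.018   0.0013] roll 0.0007
wrist_force: [-0.3, 5.5, 2.7]
tip jig [ 34. 102.] z 16.3 yaw 3.96 F [-0.3  5.5  2.7] t 15.025
linear [ 0.     -0.022   0.0013] roll 0.0007
```

```bash
python3 -m handwheel '{"grip":[0,0,0],"linear":[[0,0.002,0],[0,0.004,0],[0,0.004,0]],"roll":[0,0,0]}'|grep wrist;python3 go.py 34 107.5 16;python3 -m handwheel '{"grip":[0,0,0],"linear":[[0,0.002,0],[0,0.004,0],[0,0.004,0]],"roll":[0,0,0]}'|grep wrist;python3 go.py 34 107.5 16
```

```text
wrist_force: [-0.8, 9.4, 2.5]
tip jig [ 34.  101.8] z 16.4 yaw 3.95 F [-0.8  9.4  2.5] t 15.4
linear [-0.     -0.023   0.0015] roll 0.0006
wrist_force: [-0.7, 15.9, 3.5]
tip jig [ 34.  101.6] z 16.4 yaw 3.95 F [-0.7 15.9  3.5] t 15.775
linear [ 0.     -0.0237  0.0015] roll 0.0005
```

```bash
python3 - <<'E'
from wfit import *
c=cam('scene')
# ruler +y end corner & profile along ruler axis past stop, z=.022
for x in (29,33,37,41):
    ys=np.arange(-100,-80,1.)
    P=[np.r_[jw(x,y),.022] for y in ys];uv=proj(c,P).astype(np.float32)
    g=cv2.cvtColor(c['image'],cv2.COLOR_BGR2HSV)[:,:,2]
    print(x,cv2.remap(g,uv[:,0].reshape(1,-1),uv[:,1].reshape(1,-1),cv2.INTER_LINEAR)[0])
E
```

```text
29 [203 203 203 204 205 206 207 192 169 138 132 135 142 152 160 167 171 170
 164 151]
33 [201 202 203 203 203 202 197 188 178 157 142 138 152 168 180 185 182 179
 173 161]
37 [203 204 204 205 205 206 209 213 198 159 132 129 146 161 170 170 172 173
 173 172]
41 [210 209 206 207 209 211 214 207 177 147 125 132 142 154 162 169 174 173
 172 171]
```

The stop contact is firm: the force rose to about 16 N while the tip stood still. I'll back off and re-press against the bar with the fingers open.

```bash
python3 -m handwheel '{"grip":[0,0,0,0,1,1,1,1],"linear":[[0,-0.02,0],[0,-0.04,0],[0,-0.04,-0.12],[0,-0.04,-0.24],[0.1,0.1,-0.24],[0.18,0.25,-0.24],[0.18,0.41,-0.24],[0.18,0.41,-0.24]],"roll":[0,0,0,0,0,0,0,0]}'; python3 -m handwheel '{"grip":[1,1,1,1,1],"linear":[[0,0,0],[0,0,0.1],[0,0,0.18],[0,0,0.24],[0,0,0.24]],"roll":[0,0,0,0,0]}';python3 go.py 57 0 16
```

```text
clock: 16.82
ee_pos: [0.6467, 0.0851, 0.2618]
ee_rot: [3.139, 0.104, -0.002]
wrist_force: [0.2, -0.5, -0.1]
opening: 0.0361
gripper_force: 0.0
clock: 17.45
ee_pos: [0.6462, 0.088, 0.201]
ee_rot: [3.14, 0.109, -0.003]
wrist_force: [-0.0, 0.4, -0.1]
opening: 0.0862
gripper_force: 0.0
tip jig [78.3 -2.2] z 15.0 yaw 3.98 F [-0.   0.4 -0.1] t 17.45
linear [-0.0852 -0.0089 -0.004 ] roll 0.0009
```

```bash
python3 -m handwheel '{"grip":[1,1,1,1,1,1,1],"linear":[[-0.02,0,-0.004],[-0.04,0,-0.004],[-0.06,0,-0.004],[-0.075,0,-0.004],[-0.083,0,-0.004],[-0.087,0,-0.004],[-0.087,0,-0.004]],"roll":[0,0,0,0,0,0,0]}'|grep wrist;python3 go.py 55 0 16; python3 -m handwheel '{"grip":[1,1,1,1],"linear":[[-0.002,0,0],[-0.004,0,0],[-0.006,0,0],[-0.006,0,0]],"roll":[0,0,0,0]}'|grep wrist;  python3 go.py 54 0 16
```

```text
wrist_force: [-0.0, -0.0, -0.1]
tip jig [57.4 -2.5] z 17.3 yaw 3.96 F [-0.  -0.  -0.1] t 18.325
linear [-0.0094 -0.0101  0.0051] roll 0.0007
wrist_force: [0.7, -0.7, -0.0]
tip jig [55.7 -2.5] z 17.2 yaw 3.96 F [ 0.7 -0.7 -0. ] t 18.825
linear [-0.007  -0.0101  0.0049] roll 0.0007
```

```bash
python3 -m handwheel '{"grip":[1,1,1,1],"linear":[[-0.002,0,0],[-0.004,0,0],[-0.004,0,0],[-0.004,0,0]],"roll":[0,0,0,0]}'|grep wrist;python3 go.py 55 0 16; python3 -m handwheel '{"grip":[1,1,1,1],"linear":[[-0.002,0,0],[-0.004,0,0],[-0.004,0,0],[-0.004,0,0]],"roll":[0,0,0,0]}'|grep wrist;  python3 go.py 54 0 16
```

```text
wrist_force: [2.3, 1.0, -1.5]
tip jig [55.1 -2.5] z 17.3 yaw 3.96 F [ 2.3  1.  -1.5] t 19.325
linear [-0.0002 -0.0101  0.0052] roll 0.0006
wrist_force: [6.5, 0.7, -2.3]
tip jig [54.9 -2.5] z 17.6 yaw 3.93 F [ 6.5  0.7 -2.3] t 19.825
linear [-0.0036 -0.0102  0.0064] roll 0.0004
```

Contact is at the same place with a steep rise to 6.5 N, so it's flush. Now I go behind the bolt knob.

```bash
python3 -m handwheel '{"grip":[1,1,0,0,0,0,0,0],"linear":[[0.02,0,0],[0.05,0,0],[0.05,0,-0.2],[0.05,0,-0.36],[-0.1,-0.1,-0.36],[-0.3,-0.2,-0.36],[-0.5,-0.3,-0.36],[-0.7,-0.4,-0.36]],"roll":[0,0,0,0,0,0,0,0]}'; python3 -m handwheel '{"grip":[0,0,0,0],"linear":[[0,0,0],[0,0,0],[0,0,0],[0,0,0]],"roll":[0,0,0,0]}'
python3 go.py -130 98 40; python3 - <<'E'
from h import *
c=cam('wrist','w5.png')
E
```

```text
clock: 20.82
ee_pos: [0.4384, 0.1741, 0.2933]
ee_rot: [3.14, 0.108, -0.0]
wrist_force: [1.1, 0.6, -0.2]
opening: 0.0375
gripper_force: 0.0
clock: 21.32
ee_pos: [0.4405, 0.1733, 0.2931]
ee_rot: [3.14, 0.107, -0.0]
wrist_force: [-0.2, -0.4, 0.8]
opening: 0.0009
gripper_force: 0.0
tip jig [-120.7   96.9] z 107.1 yaw 3.92 F [-0.2 -0.4  0.8] t 21.325
linear [-0.0373 -0.0044  0.2684] roll 0.0002
```

View pics/w5.png

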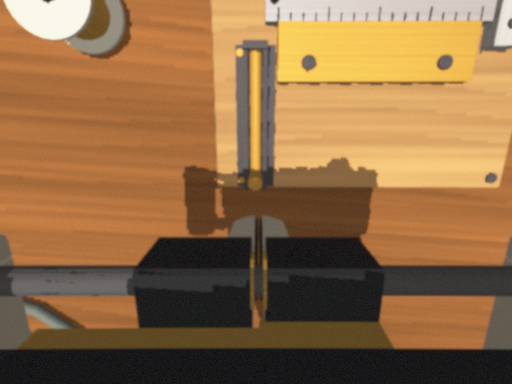

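The wrist view shows the straightedge flush on the bar and against the stop (~(485,15)). The knob is at (255,182), with the closed fingers in line behind it at column 258. Descend and push.

```bash
python3 -m handwheel '{"grip":[0,0,0,0,0,0,0],"linear":[[-0.04,-0.004,0],[-0.04,-0.004,0],[-0.04,-0.004,0.1],[-0.04,-0.004,0.2],[-0.04,-0.004,0.25],[-0.04,-0.004,0.268],[-0.04,-0.004,0.268]],"roll":[0,0,0,0,0,0,0]}'|grep wrist; python3 go.py -22 98 40;python3 -m handwheel '{"grip":[0,0,0,0,0,0,0,0],"linear":[[0.02,0,0],[0.04,0,0],[0.06,0,0],[0.085,0,0],[0.11,0,0],[0.135,0,0],[0.16,0,0],[0.185,0,0]],"roll":[0,0,0,0,0,0,0,0]}'|grep wrist; python3 go.py -22 98 40
```

```text
wrist_force: [-0.1, -0.2, 0.6]
tip jig [-131.1   98.3] z 40.5 yaw 3.96 F [-0.1 -0.2  0.6] t 22.25
linear [0.4363 0.0017 0.0023] roll 0.0007
wrist_force: [-2.0, 0.1, 1.9]
tip jig [-84.7  98.3] z 40.2 yaw 3.96 F [-2.   0.1  1.9] t 23.25
linear [0.2507 0.0015 0.0009] roll 0.0007
```

```bash
python3 -m handwheel '{"grip":[0,0,0,0,0,0,0,0],"linear":[[0.03,0,0],[0.06,0,0],[0.09,0,0],[0.12,0,0],[0.15,0,0],[0.18,0,0],[0.21,0,0],[0.225,0,0]],"roll":[0,0,0,0,0,0,0,0]}'|grep wrist; python3 go.py -22 98 40;python3 -m handwheel '{"grip":[0,0,0,0,0,0],"linear":[[0.005,0,0],[0.01,0,0],[0.015,0,0],[0.02,0,0],[0.022,0,0],[0.022,0,0]],"roll":[0,0,0,0,0,0]}'|grep wrist; python3 go.py -22 98 40
```

```text
wrist_force: [-2.1, -1.2, 0.9]
tip jig [-28.3  98.4] z 40.2 yaw 3.96 F [-2.1 -1.2  0.9] t 24.25
linear [0.0254 0.0015 0.0007] roll 0.0006
wrist_force: [-1.4, -1.6, 0.2]
tip jig [-23.3  98.4] z 40.2 yaw 3.96 F [-1.4 -1.6  0.2] t 25.0
linear [0.005  0.0015 0.001 ] roll 0.0007
```

```bash
python3 -m handwheel '{"grip":[0,0,0,0],"linear":[[0.004,0,0],[0.008,0,0],[0.012,0,0],[0.012,0,0]],"roll":[0,0,0,0]}'|grep wrist; python3 go.py;python3 -m handwheel '{"grip":[0,0,0],"linear":[[0.003,0,0],[0.006,0,0],[0.006,0,0]],"roll":[0,0,0]}'|grep wrist; python3 go.py
```

```text
wrist_force: [-0.9, -1.4, 0.6]
tip jig [-20.2  98.4] z 40.3 yaw 3.96 F [-0.9 -1.4  0.6] t 25.5
wrist_force: [-7.0, -0.8, 5.1]
tip jig [-19.9  98.4] z 40.1 yaw 3.97 F [-7.  -0.8  5.1] t 25.875
```

```bash
python3 -m handwheel '{"grip":[0,0,0],"linear":[[0.003,0,0],[0.005,0,0],[0.005,0,0]],"roll":[0,0,0]}'|grep wrist; python3 go.py; python3 -m handwheel '{"grip":[0,0,0,0,0,0,0,0],"linear":[[-0.02,0,0],[-0.06,0,0],[-0.06,0,-0.2],[-0.06,0,-0.4],[-0.25,0,-0.5],[-0.45,0,-0.5],[-0.6,0,-0.5],[-0.6,0,-0.5]],"roll":[0,0,0,0,0,0,0,0]}';python3 - <<'E'
from wfit import *
c=cam('wrist','w6.png');t=cam('top')
cv2.imwrite('pics/f6.png',np.vstack([cv2.resize(t['image'][140:250,160:300],None,fx=4,fy=4,interpolation=cv2.INTER_CUBIC)]))
E
```

```text
wrist_force: [-13.0, -1.8, 8.4]
tip jig [-19.8  98.4] z 40.0 yaw 3.97 F [-13.   -1.8   8.4] t 26.25
clock: 27.25
ee_pos: [0.3918, 0.1713, 0.3515]
ee_rot: [-3.139, -0.11, -0.001]
wrist_force: [-0.4, 0.1, -0.2]
opening: 0.0002
gripper_force: 0.0
```

View pics/f6.png

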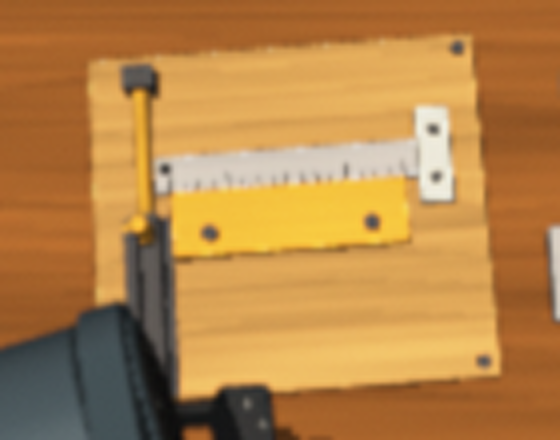

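View pics/w6.png

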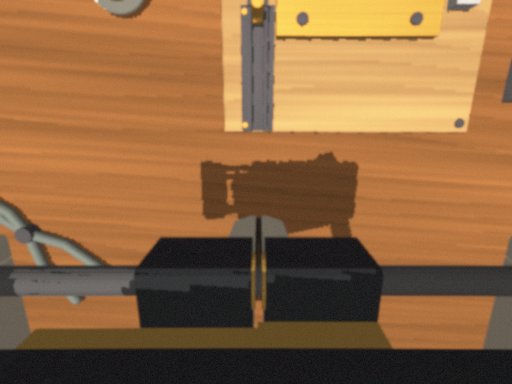

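The top crop shows the bolt rod in the keeper (140,80), the straightedge flush on the bar (row ~185) and against the stop (418,155), and the knob forward at (138,228). The wrist view shows the robot clear of everything.

```bash
python3 -c "
from station import bot
print(bot.close_job())"
```

```text
the job is handed in; nothing more can be done
None
```

The job is handed in: the straightedge is flush on the brass bar and against the end stop, the bolt is fully home in its keeper, and the spool, tub and block were never touched.

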